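Find the rocking corner of the levelling plate and press its shim flat

ROBOT

A 6-joint arm with a two-finger parallel gripper is mounted at the origin on the work surface. World frame = base frame: x ahead of the robot, y to its left, z up, the work surface at z = 0. Lengths are in m, angles in rad, forces in N, time in s.
With the tool pointing down it reaches from about 0.35 to 0.775 m from the base axis. Payload 7.3 kg.
Tool frame: the origin (TCP) lies midway between the tips of the shut fingers; the grasp point (between the pads) lies 19 mm behind it (robot.tcp_to_grasp is the distance from the TCP to the grasp point, in m); z points along the fingers, y is the direction in which the jaws open and shut (so a half turn about z gives the same grasp; the last joint's range is limited). The gripper opens to 92 mm and grips with 3 to 60 N. Pads are 19 mm wide; open, the fingers measure 130 mm over their backs; the gripper's body (75 mm by 190 mm) begins 47 mm behind the grasp point.
Start: joints at [-0.146, 0.342, 1.524, -0, 1.275, -0.146], TCP at [0.525, 0, 0.227] pointing down, gripper open.
Joint ranges: [-2.53, 2.53], [-0.77, 2.02], [0.04, 2.7], [-1, 4.14], [0.28, 2.66], [-3.11, 3.11]. Speed limits (rad/s): [2.57, 2.57, 3.14, 3.14, 3.14, 3.14].

INTERFACE

Orientations are given as a 3x3 rotation matrix whose columns are the frame's x, y, z axes.
In Python, from station import monitor, optics, job, models, robot gives the robot as it stands. The module is installed in compiled form; this text tells all that it offers.
- The arm moves only by the tool apply_moves, never from a script. Its argument "commands" is a list of rows, each an object with "slide": the shift along the tool's x, y, z normalised to -1 to 1, where 1 is 400 mm, a list of three; "twist": the turn, a rotation vector about the tool's x, y, z normalised to -1 to 1, where 1 is pi/2 rad, a list of three. In form: [{"slide": [x, y, z], "twist": [ax, ay, az]}, ...]. A call has 1 to 20 rows; each row shifts and turns the commanded pose from where the row before left it, along the tool's axes as they then stand; what a row does not reach is not made up. A row lasts 1/10 s, in which the tool goes at most 50 mm and 8.59 degrees, less where a joint would pass 70% of its speed; a pose out of reach is approached as far as the arm can. A call with a number of a shift or a turn outside -1 to 1 is refused whole. A call with a gripper value outside its range is refused whole. "jaw" is the gripper command: -1 is fully open, 1 is shut, values between are in proportion, set as the call begins (left out, the last holds). The fingers move at their own pace and stop on an object; "squeeze" is the grip in N (left out, the last holds). Time passes only in rows, so rows that do not move let the fingers close. It gives the time, the measured TCP pose, the force and the opening at its end, in the units of the state.
- monitor.get_state(): the state, without advancing time (a new reading comes with each control period).
- optics.capture(name): name is "scene" or "side" or "wrist"; returns a dict with "image" (420x560x3 uint8, blue, green, red), "camera_matrix" (3x3 intrinsics, pixels), "dist_coeffs" ([k1, k2, p1, p2, k3] as OpenCV has them; the pictures are not rectified), "R" (3x3) and "t" (3): a world point X has camera coordinates R X + t. Camera axes: x right, y down, z forward; pixel columns grow to the right and rows downward; lengths in m; the calibration is good to about 2 mm. A picture is of the moment at which its call begins. There is no depth.
- job.job_done(): hands the job in, once; it reports no verdict.
Trained networks look in the newest picture that a camera, given by its name, has taken for a name from the list of things; names that differ only in an ending like _2 or _b are one class to them, and where a whole thing is asked for, a point or a joint stands for the part that bears it (a point fixed in the world has none). Each returns a list of dicts, best first, with "confidence" (0 to 1); they miss things now and then, are a little off and sometimes report something else, mostly with a low value. They report only what shows in the picture. A call takes as long as a camera call.
- models.find_in(camera, label): "rect" ([left, top, right, bottom] in pixels, round what is visible of it).
- models.cut_out(camera, label): "pixels" (420x560 bool, what is visible of it) and "rect" ([left, top, right, bottom] in pixels, round what is visible of it).
- models.tip_of(camera, label): "uv" ([column, row] in pixels: a listed point, or the origin of a listed thing).
The state is a dict: "clock": time; "qpos": joint angles; "dq": joint speeds; "joint_torque": joint torques, N m; "tool_pos": TCP position; "tool_rot": TCP orientation; "ft_force": force on the tool from outside, world axes, zero at the start; "wrist_torque": the same for the moment, N m; "opening": opening from 0.0 (shut) to 1.0 (fully open).
Only numpy, scipy, OpenCV 4.12 (cv2) and the standard library are available. Lean on these libraries where they do the work, as an engineer would, in place of code of your own. Each camera call takes 0.05 s, during which the arm holds its last target. There are 200 camera calls.

TASK

One corner of the aluminium levelling plate rocks. With closed fingertips press the black dots at the plate's corners, one after another, until you have found the corner that gives, then press the orange shim leaf at that corner down flat onto the plate, and move clear. Leave the other three shim leaves standing, and do not move or pick up any of the things around the stand.

Things in the scene. Friction and masses are not known exactly. Their poses are not given: they have to be found in the camera images.
- stand: grey stand fixed to the bench, 208 mm square, 35 mm high, origin at the centre of its underside, axes along its sides. In its rim lies an aluminium plate, 184 mm square, upper face 43 mm above the bench, held by a springy centre bolt under a round bubble level 32 mm across, 10 mm high. Three corners rest on firm supports; one, not known beforehand, has a hidden 6 mm gap under it
- dot_1 (a point): centre of the black dot (28 mm across, level with the plate's upper face) at the plate's +x +y corner, in the stand's axes 78 mm from its centre in x and in y: where to press that corner. A firm corner gives less than about 1.5 mm; the rocking one goes down 6 mm for about 3.5 N and springs back
- dot_2 (a point): centre of the black dot (28 mm across, level with the plate's upper face) at the plate's -x +y corner, in the stand's axes 78 mm from its centre in x and in y: where to press that corner. A firm corner gives less than about 1.5 mm; the rocking one goes down 6 mm for about 3.5 N and springs back
- dot_3 (a point): centre of the black dot (28 mm across, level with the plate's upper face) at the plate's -x -y corner, in the stand's axes 78 mm from its centre in x and in y: where to press that corner. A firm corner gives less than about 1.5 mm; the rocking one goes down 6 mm for about 3.5 N and springs back
- dot_4 (a point): centre of the black dot (28 mm across, level with the plate's upper face) at the plate's +x -y corner, in the stand's axes 78 mm from its centre in x and in y: where to press that corner. A firm corner gives less than about 1.5 mm; the rocking one goes down 6 mm for about 3.5 N and springs back
- tip_1 (a point): upper face of corner 1's orange shim leaf, on its midline 6 mm from the free end. The leaf, 40 x 24 x 2.5 mm, is hinged at its inner end 28 mm from the plate's centre and slants up towards dot_1, the free end 12 to 19 mm above the plate. Pressing down near the free end takes about 9 N (a loose corner rocks first); it stays where it is left
- tip_2 (a point): upper face of corner 2's orange shim leaf, on its midline 6 mm from the free end. The leaf, 40 x 24 x 2.5 mm, is hinged at its inner end 28 mm from the plate's centre and slants up towards dot_2, the free end 12 to 19 mm above the plate. Pressing down near the free end takes about 9 N (a loose corner rocks first); it stays where it is left
- tip_3 (a point): upper face of corner 3's orange shim leaf, on its midline 6 mm from the free end. The leaf, 40 x 24 x 2.5 mm, is hinged at its inner end 28 mm from the plate's centre and slants up towards dot_3, the free end 12 to 19 mm above the plate. Pressing down near the free end takes about 9 N (a loose corner rocks first); it stays where it is left
- tip_4 (a point): upper face of corner 4's orange shim leaf, on its midline 6 mm from the free end. The leaf, 40 x 24 x 2.5 mm, is hinged at its inner end 28 mm from the plate's centre and slants up towards dot_4, the free end 12 to 19 mm above the plate. Pressing down near the free end takes about 9 N (a loose corner rocks first); it stays where it is left
- leaf_1 (a joint): angle of corner 1's shim leaf, rad: 0 is standing up most, 0.40 is flat on the plate; starts between 0 and 0.12
- leaf_2 (a joint): angle of corner 2's shim leaf, rad: 0 is standing up most, 0.40 is flat on the plate; starts between 0 and 0.12
- leaf_3 (a joint): angle of corner 3's shim leaf, rad: 0 is standing up most, 0.40 is flat on the plate; starts between 0 and 0.12
- leaf_4 (a joint): angle of corner 4's shim leaf, rad: 0 is standing up most, 0.40 is flat on the plate; starts between 0 and 0.12
- media_bottle: clear bottle with blue cap, 72 mm across, 150 mm high; loose bystander, origin at the centre of its underside; leave it alone
- wash_bottle: white bottle with blue cap, 64 mm across, 170 mm high; loose bystander, origin at the centre of its underside; leave it alone
- beaker: glass beaker, 70 mm across, 90 mm high; loose bystander, origin at the centre of its underside; leave it alone
- weight: brass calibration weight, 28 mm across, 45 mm high, beside the stand; loose bystander, origin at the centre of its underside; leave it alone
- sample_jar: small amber jar with white cap, 40 mm across, 45 mm high, beside the stand; loose bystander, origin at the centre of its underside; leave it alone
- spare_ring: yellow plastic ring, 40 mm across, 8 mm high, behind the stand; loose bystander, origin at the centre of its underside; leave it alone

How it is judged:
On the way, in this order (a step that is already met when the one before it is completed fails the run):
1. the loose corner was pressed on the plate itself (not on a leaf) and rocked down by 3 mm or more, all shim leaves still standing (height (world z) of any of dot_1, dot_2, dot_3, dot_4 below 0.04 m and contact force between the fingers and plate above 0.5 N and value of joint each of leaf_1, leaf_2, leaf_3, leaf_4 below 0.2 rad and contact force between the fingers and leaf_1 below 0.3 N and contact force between the fingers and leaf_2 below 0.3 N and contact force between the fingers and leaf_3 below 0.3 N and contact force between the fingers and leaf_4 below 0.3 N), for 0.05 s.
2. the shim leaf of that same corner is pressed flat, the corner giving way under it (((value of joint leaf_1 above 0.33 rad and height (world z) of dot_1 below 0.0405 m and value of joint each of leaf_2, leaf_3, leaf_4 below 0.2 rad) or (value of joint leaf_2 above 0.33 rad and height (world z) of dot_2 below 0.0405 m and value of joint each of leaf_1, leaf_3, leaf_4 below 0.2 rad) or (value of joint leaf_3 above 0.33 rad and height (world z) of dot_3 below 0.0405 m and value of joint each of leaf_1, leaf_2, leaf_4 below 0.2 rad) or (value of joint leaf_4 above 0.33 rad and height (world z) of dot_4 below 0.0405 m and value of joint each of leaf_1, leaf_2, leaf_3 below 0.2 rad))), for 0.05 s.
At the end, for the whole second after the job is handed in: the shim leaf of the rocking corner lies flat (0.33 rad or more of 0.40), the other three leaves still stand (below 0.2 rad), the plate is back level (every dot at least 41 mm above the bench) and every bystander stands within 20 mm of where it was (((value of joint leaf_1 above 0.33 rad and value of joint each of leaf_2, leaf_3, leaf_4 below 0.2 rad) or (value of joint leaf_2 above 0.33 rad and value of joint each of leaf_1, leaf_3, leaf_4 below 0.2 rad) or (value of joint leaf_3 above 0.33 rad and value of joint each of leaf_1, leaf_2, leaf_4 below 0.2 rad) or (value of joint leaf_4 above 0.33 rad and value of joint each of leaf_1, leaf_2, leaf_3 below 0.2 rad)) and height (world z) of each of dot_1, dot_2, dot_3, dot_4 above 0.041 m and velocity of joint each of leaf_1, leaf_2, leaf_3, leaf_4 below 0.05 rad/s and distance of each of media_bottle, wash_bottle, beaker, weight, sample_jar, spare_ring from where it was at the start of the episode below 0.02 m and angle between each of media_bottle, wash_bottle, beaker, weight, sample_jar, spare_ring's own z axis and vertical below 0.2 rad); the robot touches nothing.
It fails at once if the shim leaf of a second corner was pressed down (two leaves past 0.2 rad) (value of joint each of leaf_1, leaf_2 above 0.2 rad or value of joint each of leaf_1, leaf_3 above 0.2 rad or value of joint each of leaf_1, leaf_4 above 0.2 rad or value of joint each of leaf_2, leaf_3 above 0.2 rad or value of joint each of leaf_2, leaf_4 above 0.2 rad or value of joint each of leaf_3, leaf_4 above 0.2 rad).
It fails at once if a bystander was shifted by more than 20 mm (distance of any of media_bottle, wash_bottle, beaker, weight, sample_jar, spare_ring from where it was at the start of the episode above 0.02 m).
It fails at once if a bystander was lifted off the bench (height (world z) of any of media_bottle, wash_bottle, beaker, weight, sample_jar, spare_ring above 0.01 m).
It also fails if it takes over 56 s, if anything falls off the work surface, if the arm or the gripper's body presses on something with over 40 N, if the wrist force passes 120 N, or if a joint passes its speed limit or range.

## Working session

There is one attempt and no reset: what is moved stays moved. The work goes in short steps, Python scripts to look and compute and a tool call to move; the robot and the scene stay as the last step left them, time stands still between calls to the robot, and variables do not carry over. Pictures are saved under pics/ and viewed, about 8 in all and at most 12, crops included, and the job is handed in when it is done.

Besides the shell and the picture viewer there is one more tool, called after "Call:" as name(argument=value, ...), one argument or row to a line, values as JSON. apply_moves: Moves the arm, as the interface text tells. Scaled input: -1 to 1 covers 400 mm each way for a shift and pi/2 rad each way for a turn. Its arguments: {"type":"object","properties":{"commands":{"type":"array"},"jaw":{"type":"number"},"squeeze":{"type":"number"}},"required":["commands"]}

```bash
mkdir -p pics; cat > h.py <<'E'
import numpy as np, cv2
from station import monitor, optics, job, models, robot
def ray(c,uv):
    p=cv2.undistortPoints(np.array([[uv]],float),c["camera_matrix"],np.array(c["dist_coeffs"],float))[0,0]
    R=np.array(c["R"]);t=np.array(c["t"]);return -R.T@t, R.T@np.array([p[0],p[1],1])
def at_z(c,uv,z):
    o,d=ray(c,uv);return o+d*(z-o[2])/d[2]
def proj(c,X):
    return cv2.projectPoints(np.array(X,float).reshape(-1,3),cv2.Rodrigues(np.array(c["R"]))[0],np.array(c["t"],float),c["camera_matrix"],np.array(c["dist_coeffs"],float))[0][:,0]
E
python3 - <<'E'
from h import *
s=monitor.get_state();print(s["clock"],s["tool_pos"],np.round(s["tool_rot"],3).tolist(),s["ft_force"])
for n in ["scene","side","wrist"]:
    c=optics.capture(n);cv2.imwrite(f"pics/{n}0.png",c["image"])
    print(n,"cam at",np.round(ray(c,(280,210))[0],3))
    for l,z in [("dot_1",.043),("tip_1",.057),("stand",0),("weight",0),("sample_jar",0),("spare_ring",0),("beaker",0),("media_bottle",0),("wash_bottle",0)]:
        for d in models.tip_of(n,l)[:5]:
            print(l,round(d["confidence"],2),np.round(d["uv"],1),np.round(at_z(c,d["uv"],z),4))
E
```

```text
0.0 [5.24593662e-01 9.55698933e-05 2.26050268e-01] [[-0.0, 1.0, -0.002], [1.0, 0.0, 0.0], [0.0, -0.002, -1.0]] [ 0.24589564 -0.95932291 -0.52412569]
scene cam at [ 1.304 -0.123  0.549]
dot_1 0.95 [272.9 194.5] [ 0.4795 -0.0221  0.043 ]
dot_1 0.69 [213.1 198.6] [ 0.4842 -0.1664  0.043 ]
dot_1 0.64 [207.9 238.3] [ 0.639  -0.1758  0.043 ]
dot_1 0.62 [284.  231.5] [ 0.6319 -0.0161  0.043 ]
tip_1 0.48 [225.7 203.4] [ 0.5305 -0.1366  0.057 ]
tip_1 0.46 [263.7 196.4] [ 0.5087 -0.0474  0.057 ]
tip_1 0.4 [268.  220.3] [ 0.6071 -0.0477  0.057 ]
tip_1 0.4 [222.6 217.6] [ 0.587  -0.1442  0.057 ]
stand 0.17 [266.8 220.6] [ 0.5273 -0.0419  0.    ]
weight 0.67 [185.  231.2] [ 0.5502 -0.2327  0.    ]
sample_jar 0.89 [306.8 223.1] [0.5472 0.0518 0.    ]
sample_jar 0.29 [266.3 218.4] [ 0.5179 -0.0422  0.    ]
spare_ring 0.69 [250.7 273.6] [ 0.708  -0.0931  0.    ]
beaker 0.88 [122.9 215.8] [ 0.472  -0.3846  0.    ]
media_bottle 0.92 [448.3 219.4] [0.5673 0.4    0.    ]
media_bottle 0.45 [250.4 275.1] [ 0.7123 -0.094   0.    ]
wash_bottle 0.57 [106.4 250.3] [ 0.6022 -0.3942  0.    ]
wash_bottle 0.35 [2
[... 864 characters left out ...]
0.29 [266.5 234.3] [0.5449 0.0559 0.    ]
wash_bottle 0.86 [309.9 365.8] [ 0.5986 -0.4008  0.    ]
wash_bottle 0.36 [245.8 232.6] [0.4897 0.067  0.    ]
wrist cam at [0.526 0.083 0.384]
dot_1 0.86 [383.6 199.4] [ 0.6398 -0.018   0.043 ]
dot_1 0.75 [368.7 327.8] [ 0.6388 -0.1813  0.043 ]
dot_1 0.73 [236.8 204.6] [ 0.4842 -0.0239  0.043 ]
dot_1 0.2 [267.9 305.2] [ 0.5162 -0.1481  0.043 ]
tip_1 0.96 [270.  234.3] [ 0.5195 -0.052   0.057 ]
tip_1 0.72 [270.8 302.8] [ 0.5199 -0.1355  0.057 ]
tip_1 0.58 [347.8 233. ] [ 0.6009 -0.0506  0.057 ]
stand 0.81 [302.3 249.5] [ 0.5585 -0.0961  0.    ]
weight 0.86 [295.2 340.5] [ 0.5524 -0.2351  0.    ]
spare_ring 0.79 [419.5 252.4] [ 0.7076 -0.1008  0.    ]
```

```bash
python3 -c "
import cv2,numpy as np
a=[cv2.imread(f'pics/{n}0.png') for n in ['scene','wrist']]
cv2.imwrite('pics/m0.png',cv2.resize(np.vstack(a),None,fx=.71,fy=.71))"
```

```text
(no output)
```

View pics/scene0.png

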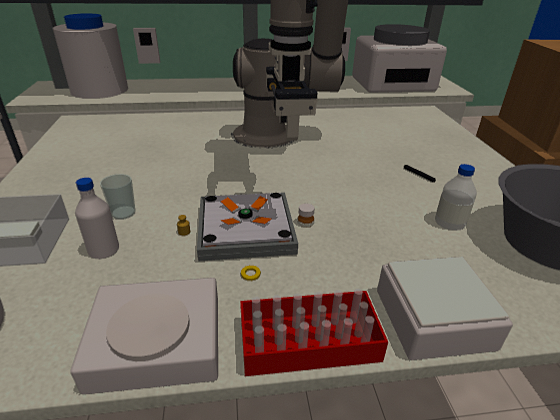

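View pics/wrist0.png

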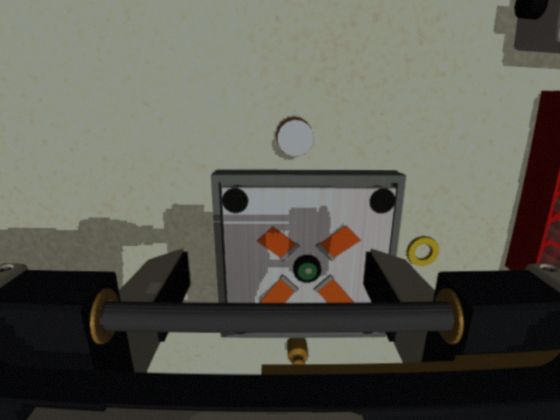

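The scene view shows the stand with four dots near (211,198), (275,195), (209,238) and (285,233), and the leaves around the bubble at (245,213). The wrist view shows two dots at (235,200) and (382,201); the gripper hides the other two. Next I fit the stand pose by combining the views.

```bash
cat > fit.py <<'E'
from h import *
from scipy.optimize import least_squares
G=np.array([[.481,-.022],[.482,-.165],[.638,-.175],[.637,-.016]])
obs=[];tips=[]
for n in ["scene","side","wrist"]:
    c=optics.capture(n);g=cv2.cvtColor(c["image"],cv2.COLOR_BGR2GRAY)
    for d in models.cut_out(n,"dot_1")+[]:
        m=d["pixels"];
        if d["confidence"]<.3 or m.sum()<20: continue
        v,u=np.nonzero(m);uv=np.array([u.mean(),v.mean()]);X=at_z(c,uv,.043)
        print(n,"cut",round(d["confidence"],2),uv.round(1),X.round(4),m.sum())
    for d in models.tip_of(n,"dot_1"):
        X=at_z(c,d["uv"],.043);k=np.argmin(np.linalg.norm(G-X[:2],axis=1))
        if np.linalg.norm(G[k]-X[:2])>.025: continue
        u0,v0=np.round(d["uv"]).astype(int);r=9 if n!="wrist" else 18
        p=g[v0-r:v0+r+1,u0-r:u0+r+1];_,m=cv2.threshold(p,0 if 0 else 45,255,cv2.THRESH_BINARY_INV)
        nl,L,st,ce=cv2.connectedComponentsWithStats(m);l=L[r,r]
        b=ce[l]+[u0-r,v0-r] if l else None
        print(n,k,np.round(d["uv"],1),None if b is None else (b.round(1),st[l][4]))
        obs.append((c,k,np.array(d["uv"])))
    for d in models.tip_of(n,"tip_1"):
        if d["confidence"]>.3: tips.append((c,n,d))
def corners(p):
    s=np.array([[-1,1],[-1,-1],[1,-1],[1,1]])*.078
    c,q=np.cos(p[2]),np.sin(p[2]);return np.c_[p[:2]+s@np.array([[c,q],[-q,c]]),np.full(4,.043)]
f=lambda p:np.concatenate([(at_z(c,uv,.043)-corners(p)[k])[:2]*1000 for c,k,uv in obs])
r=least_squares(f,[.56,-.095,0],loss="soft_l1",f_scale=3)
print("pose",r.x,"res mm",f(r.x).reshape(-1,2).round(1).tolist());print(corners(r.x).round(4))
# tips triangulated per corner
P=r.x
for k in range(4):
    rays=[]
    for c,n,d in tips:
        X=at_z(c,d["uv"],.057)[:2]
        if np.argmin(np.linalg.norm(corners(P)[:,:2]-X,axis=1))==k: rays.append(ray(c,d["uv"]))
    A=sum(np.eye(3)-np.outer(d,d)/(d@d) for o,d in rays);b=sum((np.eye(3)-np.outer(d,d)/(d@d))@o for o,d in rays)
    if len(rays)>1: print("tip at corner",k,len(rays),np.linalg.solve(A,b).round(4), "nominal xy",(P[:2]+(corners(P)[k,:2]-P[:2])*60/110.3).round(4))
E
python3 fit.py
```

```text
scene cut 0.84 [244.6 219.2] [ 0.5778 -0.0966  0.043 ] 4130
scene 2 [206.  238.9] (array([207.6, 238.1]), np.int32(92))
scene 1 [210.2 198.2] (array([208.5, 199.1]), np.int32(73))
scene 0 [275.6 192.7] (array([275.5, 195. ]), np.int32(44))
side cut 0.96 [275.9 256.7] [ 0.5571 -0.1109  0.043 ] 3759
side cut 0.74 [337.3 265.5] [ 0.6933 -0.1528  0.043 ] 101
side cut 0.68 [262.1 243.2] [ 0.5278 -0.0523  0.043 ] 135
side 2 [314.2 271. ] (array([314.3, 272.5]), np.int32(58))
side 3 [307.4 233.9] (array([305.1, 234.8]), np.int32(35))
side 1 [241.4 272. ] (array([243.2, 274.7]), np.int32(64))
side 0 [245.5 233.4] None
wrist cut 0.8 [302.4 241.5] [ 0.5547 -0.0663  0.043 ] 18027
wrist cut 0.41 [280.1 291.1] [ 0.5305 -0.129   0.043 ] 587
wrist 2 [366.5 325. ] None
wrist 3 [382.9 203.3] (array([382.4, 200.3]), np.int32(479))
wrist 0 [237.3 201.4] (array([232.6, 199.7]), np.int32(569))
pose [ 0.56103952 -0.09504525 -0.02961778] res mm [[3.9, -4.3], [1.0, -2.6], [-13.7, 0.3], [1.1, 5.2], [2.3, 4.0], [-3.8, 5.3], [3.1, 9.0], [-1.0, -1.8], [-1.9, -3.0], [-0.5, -5.6]]
[[ 0.4854 -0.0148  0.043 ]
 [ 0.4808 -0.1707  0.043 ]
 [ 0.6367 -0.1753  0.043 ]
 [ 0.6413 -0.0194  0.043 ]]
tip at corner 0 3 [ 0.5145 -0.0516  0.0543] nominal xy [ 0.5199 -0.0514]
tip at corner 1 2 [ 0.5159 -0.1346  0.0631] nominal xy [ 0.5174 -0.1362]
tip at corner 2 3 [ 0.6013 -0.1422  0.059 ] nominal xy [ 0.6022 -0.1387]
tip at corner 3 3 [ 0.6042 -0.055   0.0502] nominal xy [ 0.6047 -0.0539]
```

Call:
apply_moves(
  commands=[
    {"slide": [-0.02, -0.05, 0], "twist": [0, 0, 0]},
    {"slide": [-0.025, -0.048, 0], "twist": [0, 0, 0]},
    {"slide": [0, 0, 0], "twist": [0, 0, 0]},
    {"slide": [0, 0, 0], "twist": [0, 0, 0]},
    {"slide": [0, 0, 0], "twist": [0, 0, 0]},
    {"slide": [0, 0, 0], "twist": [0, 0, 0]},
    {"slide": [0, 0, 0], "twist": [0, 0, 0]},
    {"slide": [0, 0, 0.1], "twist": [0, 0, 0]},
    {"slide": [0, 0, 0.1], "twist": [0, 0, 0]},
    {"slide": [0, 0, 0.1], "twist": [0, 0, 0]},
    {"slide": [0, 0, 0.1], "twist": [0, 0, 0]},
    {"slide": [0, 0, 0], "twist": [0, 0, 0]},
    {"slide": [0, 0, 0], "twist": [0, 0, 0]},
  ],
  jaw=1,
  squeeze=20,
)

```text
clock: 3.4
tool_pos: [0.4861, -0.0179, 0.067]
tool_rot: [[-0.0, 1.0, -0.001], [1.0, 0.0, 0.0], [0.0, -0.001, -1.0]]
ft_force: [0.4, -0.5, 0.1]
opening: 0.007
```

```bash
python3 - <<'E'
from h import *
s=monitor.get_state();print(s["clock"],s["tool_pos"],s["ft_force"],s["opening"])
a=[]
for n in ["scene","side"]:
    c=optics.capture(n);u,v=proj(c,[.56,-.095,.043])[0].astype(int)
    a.append(cv2.resize(c["image"][v-75:v+75,u-65:u+65],None,fx=3,fy=4 if 0 else 3,interpolation=cv2.INTER_CUBIC))
cv2.imwrite("pics/p1.png",np.hstack(a))
E
```

```text
3.4 [ 0.4861022  -0.01789328  0.06704874] [ 0.36957036 -0.51929387  0.10042719] 0.006588490949413777
```

View pics/p1.png

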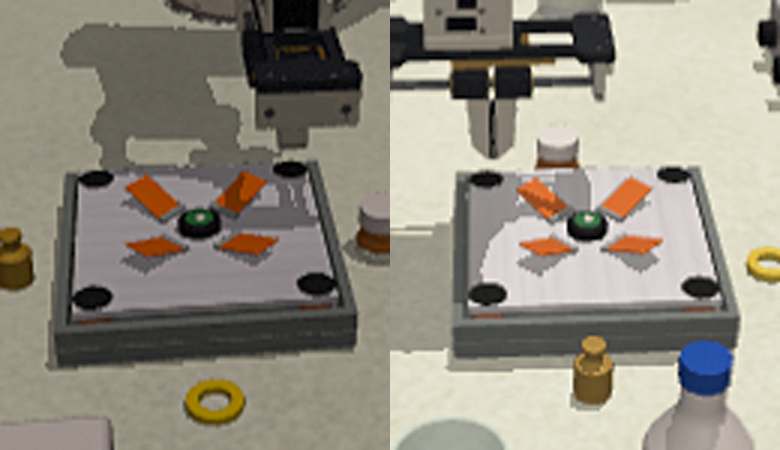

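The crops show the closed, tapered fingertips just above the near-left dot. That dot is at (290,170) in the scene crop and (487,180) in the side crop, and the leaf is well clear. Now I press.

Call:
apply_moves(
  commands=[
    {"slide": [0, 0, 0.03], "twist": [0, 0, 0]},
    {"slide": [0, 0, 0.02], "twist": [0, 0, 0]},
    {"slide": [0, 0, 0.005], "twist": [0, 0, 0]},
    {"slide": [0, 0, 0.005], "twist": [0, 0, 0]},
    {"slide": [0, 0, 0.005], "twist": [0, 0, 0]},
    {"slide": [0, 0, 0], "twist": [0, 0, 0]},
    {"slide": [0, 0, 0], "twist": [0, 0, 0]},
  ],
)

```text
clock: 4.2
tool_pos: [0.4864, -0.0181, 0.0429]
tool_rot: [[-0.0, 1.0, 0.002], [1.0, 0.0, -0.001], [-0.001, 0.002, -1.0]]
ft_force: [-5.0, 1.0, 17.5]
opening: 0.004
```

```bash
python3 - <<'E'
from h import *
c=optics.capture("scene");g=cv2.cvtColor(c["image"],cv2.COLOR_BGR2GRAY)
for n in ["scene","side"]:
    c=optics.capture(n);g=cv2.cvtColor(c["image"],cv2.COLOR_BGR2GRAY)
    for X in [[.485,-.018],[.481,-.17],[.637,-.175],[.64,-.018]]:
        u0,v0=np.round(proj(c,X+[.043])[0]).astype(int);r=9
        p=g[v0-r:v0+r+1,u0-r:u0+r+1];m=(p<40).astype(np.uint8)
        nl,L,st,ce=cv2.connectedComponentsWithStats(m)
        for i in range(1,nl):
            if st[i][4]>20: print(n,X,at_z(c,ce[i]+[u0-r,v0-r],.043).round(4)[:2],st[i])
E
```

```text
scene [0.481, -0.17] [ 0.4814 -0.1717] [ 2  7 12  5 46]
scene [0.637, -0.175] [ 0.6364 -0.1755] [ 3  0 14 15 86]
scene [0.64, -0.018] [ 0.6378 -0.0161] [ 3  5 14  7 71]
side [0.481, -0.17] [ 0.481  -0.1752] [ 4  8 11  7 57]
side [0.637, -0.175] [ 0.6369 -0.1757] [ 4  7 12  6 56]
side [0.64, -0.018] [ 0.6377 -0.0193] [ 4  8 10  5 34]
```

Corner A (near-left) is firm: 17.5 N at z 42.9 mm. Next corner.

Call:
apply_moves(
  commands=[
    {"slide": [0, 0, -0.05], "twist": [0, 0, 0]},
    {"slide": [0, 0, -0.05], "twist": [0, 0, 0]},
    {"slide": [0, 0.095, 0], "twist": [0, 0, 0]},
    {"slide": [0, 0.095, 0], "twist": [0, 0, 0]},
    {"slide": [0, 0.095, 0], "twist": [0, 0, 0]},
    {"slide": [0, 0.095, 0], "twist": [0, 0, 0]},
    {"slide": [0, 0, 0], "twist": [0, 0, 0]},
    {"slide": [0, 0, 0.05], "twist": [0, 0, 0]},
    {"slide": [0, 0, 0.03], "twist": [0, 0, 0]},
    {"slide": [0, 0, 0.005], "twist": [0, 0, 0]},
    {"slide": [0, 0, 0.005], "twist": [0, 0, 0]},
    {"slide": [0, 0, 0.005], "twist": [0, 0, 0]},
    {"slide": [0, 0, 0.005], "twist": [0, 0, 0]},
    {"slide": [0, 0, 0], "twist": [0, 0, 0]},
    {"slide": [0, 0, 0], "twist": [0, 0, 0]},
  ],
)

```text
clock: 5.85
tool_pos: [0.6382, -0.0181, 0.043]
tool_rot: [[-0.0, 1.0, 0.002], [1.0, 0.0, -0.0], [-0.0, 0.002, -1.0]]
ft_force: [-3.9, -0.2, 9.6]
opening: 0.006
```

D is firm too (9.6 N with no give). Next is the far-right corner.

Call:
apply_moves(
  commands=[
    {"slide": [0, 0, -0.05], "twist": [0, 0, 0]},
    {"slide": [0, 0, -0.05], "twist": [0, 0, 0]},
    {"slide": [-0.098, 0, 0], "twist": [0, 0, 0]},
    {"slide": [-0.098, 0, 0], "twist": [0, 0, 0]},
    {"slide": [-0.098, 0, 0], "twist": [0, 0, 0]},
    {"slide": [-0.098, 0, 0], "twist": [0, 0, 0]},
    {"slide": [0, 0, 0], "twist": [0, 0, 0]},
    {"slide": [0, 0, 0.05], "twist": [0, 0, 0]},
    {"slide": [0, 0, 0.03], "twist": [0, 0, 0]},
    {"slide": [0, 0, 0.005], "twist": [0, 0, 0]},
    {"slide": [0, 0, 0.005], "twist": [0, 0, 0]},
    {"slide": [0, 0, 0.005], "twist": [0, 0, 0]},
    {"slide": [0, 0, 0.005], "twist": [0, 0, 0]},
    {"slide": [0, 0, 0], "twist": [0, 0, 0]},
    {"slide": [0, 0, 0], "twist": [0, 0, 0]},
  ],
)

```text
clock: 7.35
tool_pos: [0.6384, -0.1744, 0.0431]
tool_rot: [[-0.001, 1.0, 0.002], [1.0, 0.001, -0.0], [-0.0, 0.002, -1.0]]
ft_force: [-3.4, 2.3, 10.4]
opening: 0.004
```

C is firm. The last corner should be the loose one, so I press it about 6 mm deep in steps.

Call:
apply_moves(
  commands=[
    {"slide": [0, 0, -0.05], "twist": [0, 0, 0]},
    {"slide": [0, 0, -0.05], "twist": [0, 0, 0]},
    {"slide": [0, -0.098, 0], "twist": [0, 0, 0]},
    {"slide": [0, -0.098, 0], "twist": [0, 0, 0]},
    {"slide": [0, -0.098, 0], "twist": [0, 0, 0]},
    {"slide": [0, -0.095, 0], "twist": [0, 0, 0]},
    {"slide": [0, 0, 0], "twist": [0, 0, 0]},
    {"slide": [0, 0, 0.05], "twist": [0, 0, 0]},
    {"slide": [0, 0, 0.03], "twist": [0, 0, 0]},
    {"slide": [0, 0, 0.005], "twist": [0, 0, 0]},
    {"slide": [0, 0, 0.005], "twist": [0, 0, 0]},
    {"slide": [0, 0, 0.005], "twist": [0, 0, 0]},
    {"slide": [0, 0, 0.005], "twist": [0, 0, 0]},
    {"slide": [0, 0, 0], "twist": [0, 0, 0]},
    {"slide": [0, 0, 0], "twist": [0, 0, 0]},
  ],
)

```text
clock: 8.85
tool_pos: [0.4827, -0.175, 0.0411]
tool_rot: [[0.0, 1.0, 0.001], [1.0, -0.0, -0.0], [-0.0, 0.001, -1.0]]
ft_force: [1.1, -0.2, 1.0]
opening: 0.004
```

It gives: about 1 N at z 41.1 mm. I'll push further and hold.

Call:
apply_moves(
  commands=[
    {"slide": [0, 0, 0.005], "twist": [0, 0, 0]},
    {"slide": [0, 0, 0.005], "twist": [0, 0, 0]},
    {"slide": [0, 0, 0], "twist": [0, 0, 0]},
    {"slide": [0, 0, 0], "twist": [0, 0, 0]},
    {"slide": [0, 0, 0], "twist": [0, 0, 0]},
  ],
)

```text
clock: 9.35
tool_pos: [0.4826, -0.1751, 0.0376]
tool_rot: [[-0.0, 1.0, 0.001], [1.0, 0.0, -0.001], [-0.001, 0.001, -1.0]]
ft_force: [-2.2, -0.4, 9.7]
opening: 0.003
```

```bash
python3 - <<'E'
from h import *
a=[]
for n in ["scene","side"]:
    c=optics.capture(n);u,v=proj(c,[.56,-.095,.043])[0].astype(int)
    a.append(cv2.resize(c["image"][v-75:v+75,u-65:u+65],None,fx=3,fy=3,interpolation=cv2.INTER_CUBIC))
cv2.imwrite("pics/p2.png",np.hstack(a))
E
```

```text
(no output)
```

View pics/p2.png

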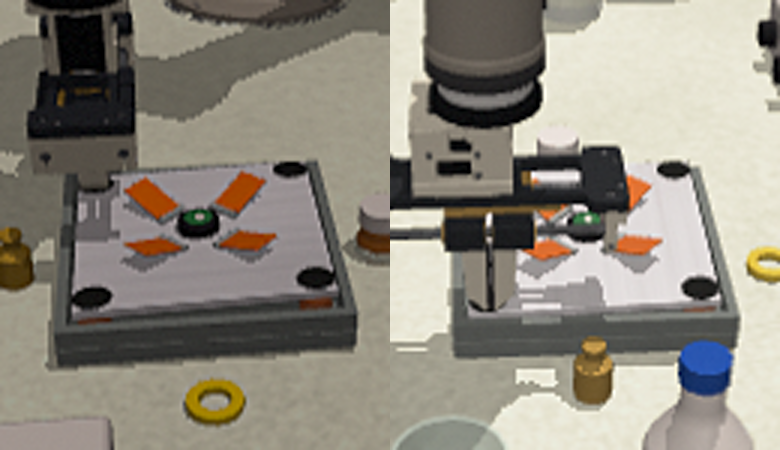

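The side crop shows the fingertips at (490,300) pressing the B corner, bottomed out at z 37.6 mm with the leaves all standing. B is the loose corner. I lift, move over B's leaf tip at about (0.516, -0.138), and press down.

Call:
apply_moves(
  commands=[
    {"slide": [0, 0, -0.06], "twist": [0, 0, 0]},
    {"slide": [0, 0, -0.06], "twist": [0, 0, 0]},
    {"slide": [0, 0, 0], "twist": [0, 0, 0]},
    {"slide": [0.0465, 0.042, 0], "twist": [0, 0, 0]},
    {"slide": [0.046, 0.041, 0], "twist": [0, 0, 0]},
    {"slide": [0, 0, 0], "twist": [0, 0, 0]},
    {"slide": [0, 0, 0.03], "twist": [0, 0, 0]},
    {"slide": [0, 0, 0.01], "twist": [0, 0, 0]},
    {"slide": [0, 0, 0.01], "twist": [0, 0, 0]},
    {"slide": [0, 0, 0.01], "twist": [0, 0, 0]},
    {"slide": [0, 0, 0], "twist": [0, 0, 0]},
    {"slide": [0, 0, 0], "twist": [0, 0, 0]},
  ],
)

```text
clock: 10.65
tool_pos: [0.5154, -0.138, 0.0608]
tool_rot: [[0.0, 1.0, 0.0], [1.0, -0.0, -0.0], [-0.0, 0.0, -1.0]]
ft_force: [0.1, -0.1, 0.3]
opening: 0.007
```

Call:
apply_moves(
  commands=[
    {"slide": [0, 0, 0.01], "twist": [0, 0, 0]},
    {"slide": [0, 0, 0.005], "twist": [0, 0, 0]},
    {"slide": [0, 0, 0.005], "twist": [0, 0, 0]},
    {"slide": [0, 0, 0.005], "twist": [0, 0, 0]},
    {"slide": [0, 0, 0.005], "twist": [0, 0, 0]},
    {"slide": [0, 0, 0.005], "twist": [0, 0, 0]},
    {"slide": [0, 0, 0], "twist": [0, 0, 0]},
    {"slide": [0, 0, 0], "twist": [0, 0, 0]},
  ],
)

```text
clock: 11.45
tool_pos: [0.5155, -0.1389, 0.0477]
tool_rot: [[-0.0, 1.0, 0.001], [1.0, 0.0, -0.002], [-0.002, 0.001, -1.0]]
ft_force: [-3.3, -4.5, 8.3]
opening: 0.007
```

Call:
apply_moves(
  commands=[
    {"slide": [0, 0, 0.005], "twist": [0, 0, 0]},
    {"slide": [0, 0, 0.005], "twist": [0, 0, 0]},
    {"slide": [0, 0, 0.005], "twist": [0, 0, 0]},
    {"slide": [0, 0, 0], "twist": [0, 0, 0]},
    {"slide": [0, 0, 0], "twist": [0, 0, 0]},
  ],
)

```text
clock: 11.95
tool_pos: [0.5155, -0.139, 0.0426]
tool_rot: [[-0.0, 1.0, 0.001], [1.0, 0.0, -0.002], [-0.002, 0.001, -1.0]]
ft_force: [-6.9, -3.7, 15.4]
opening: 0.001
```

Force is rising. I push a bit more until it bottoms.

Call:
apply_moves(
  commands=[
    {"slide": [0, 0, 0.004], "twist": [0, 0, 0]},
    {"slide": [0, 0, 0.004], "twist": [0, 0, 0]},
    {"slide": [0, 0, 0], "twist": [0, 0, 0]},
    {"slide": [0, 0, 0], "twist": [0, 0, 0]},
  ],
)

```text
clock: 12.35
tool_pos: [0.5157, -0.1392, 0.0418]
tool_rot: [[-0.001, 1.0, 0.003], [1.0, 0.001, -0.003], [-0.003, 0.003, -1.0]]
ft_force: [-13.4, -2.3, 38.0]
opening: 0.005
```

It bottomed out at 38 N and z 41.8 mm, so the leaf is flat. Now I move clear straight up.

Call:
apply_moves(
  commands=[
    {"slide": [0, 0, -0.02], "twist": [0, 0, 0]},
    {"slide": [0, 0, -0.06], "twist": [0, 0, 0]},
    {"slide": [0, 0, -0.1], "twist": [0, 0, 0]},
    {"slide": [0, 0, -0.1], "twist": [0, 0, 0]},
    {"slide": [0, 0, -0.1], "twist": [0, 0, 0]},
    {"slide": [0, 0, 0], "twist": [0, 0, 0]},
    {"slide": [0, 0, 0], "twist": [0, 0, 0]},
    {"slide": [0, 0, 0], "twist": [0, 0, 0]},
  ],
)

```text
clock: 13.15
tool_pos: [0.5147, -0.1374, 0.1882]
tool_rot: [[-0.0, 1.0, -0.002], [1.0, 0.0, 0.001], [0.001, -0.002, -1.0]]
ft_force: [0.6, 0.7, -0.6]
opening: 0.006
```

```bash
python3 - <<'E'
from h import *
s=monitor.get_state();print(s["clock"],s["tool_pos"],s["ft_force"])
a=[]
for n in ["scene","side"]:
    c=optics.capture(n);u,v=proj(c,[.56,-.095,.043])[0].astype(int)
    a.append(cv2.resize(c["image"][v-75:v+75,u-65:u+65],None,fx=3,fy=3,interpolation=cv2.INTER_CUBIC))
cv2.imwrite("pics/p3.png",np.hstack(a))
E
```

```text
13.15 [ 0.51465313 -0.13743994  0.18819885] [ 0.60602778  0.68065366 -0.5651203 ]
```

View pics/p3.png

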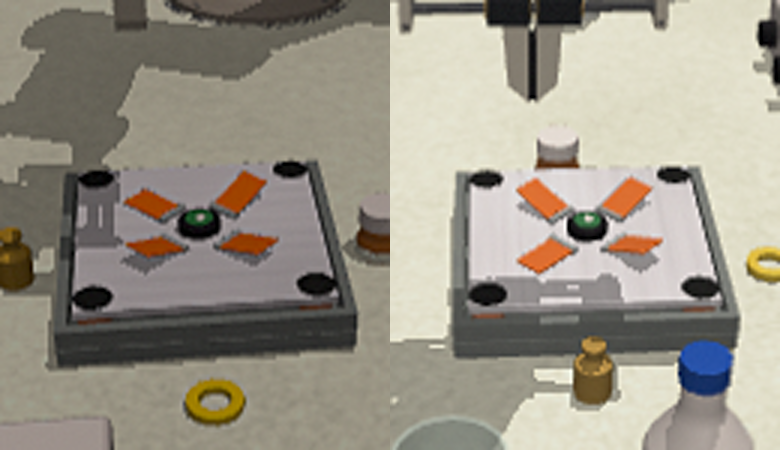

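B's leaf lies flat with no shadow gap, at (150,205) in the scene crop and (545,255) in the side crop. The other three still stand, the plate is level, and the bystanders are unmoved.

```bash
python3 -c "
from station import job
print(job.job_done())"
```

```text
the job is handed in; nothing more can be done
None
```

I found the loose corner, pressed its shim leaf flat, moved clear and handed the job in at about 13 s. No verdict came back.

- **Finding the corner:** I pressed all four dots with closed fingertips. Three corners were firm, at 10–17 N with the tip staying at about 43 mm. The corner nearest the robot on its right side, at about (0.482, -0.174), gave way at only 1 N. It bottomed out at 37.6 mm under 9.7 N, with all leaves still standing.
- **Pressing the leaf:** I pressed that corner's leaf near its free end until it bottomed out, at 41.8 mm and 38 N. I then lifted straight up to 188 mm.
- **Last checks:** The final pictures show that leaf flat, the other three standing and the plate level. The weight, jar and ring stand where they were, and the force reading is near zero. I did not re-measure the beaker and the two bottles; the arm stayed well away from them.
- **Unmeasured and disagreeing:** The leaf angle and plate level were judged from the pictures, not measured. The early network fixes on the dots disagreed by up to about 14 mm. I took the dot positions from dark-blob centres in the scene and side views, which agreed within about 4 mm.

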